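# Nudge the ballast disc into the display base and swing its keeper shut

## Robot

A 6-joint arm with a two-finger parallel gripper is mounted at the origin on a cart in front of the work surface, level with it; the furniture and walls round the work are solid. World frame = base frame: x ahead of the robot, y to its left, z up, the work surface at z = 0. Lengths are in mm, angles in rad, forces in N, time in s.
With the tool pointing down it reaches from about 350 to 775 mm from the base axis. Payload 7.3 kg.
Tool frame: the origin (TCP) lies at the very end of the fingers, on their centre line; the grasp point (between the pads) lies 19 mm behind it (r.grip_point_offset is the z of the grasp point in the tool frame, in mm); z points along the fingers, y is the line along which they close (so a half turn about z gives the same grasp; the last joint's range is limited). The gripper opens to 92 mm and grips with 3 to 60 N. Pads are 19 mm wide; open, the fingers measure 130 mm over their backs; the gripper's body (75 mm by 190 mm) begins 47 mm behind the grasp point.
Start: joints at [0.989, 0.342, 1.524, -0, 1.275, -0.146], TCP at [221.611, 475.958, 201.141] pointing down, gripper open.
Joint ranges: [-2.53, 2.53], [-0.77, 2.02], [0.04, 2.7], [-1, 4.14], [0.28, 2.66], [-3.11, 3.11]. Speed limits (rad/s): [2.57, 2.57, 3.14, 3.14, 3.14, 3.14].

## Interface

Orientations are given as a unit quaternion [w, x, y, z].
In Python, from station import r gives the robot as it stands. Calls block until the motion is done:
- r.movep(position, orientation): joint-space move of the TCP to a pose.
- r.servo_line(position, attitude=None, v=150): straight line of the TCP; attitude=None keeps the orientation; v is the mean speed in mm/s.
- r.move_joints(angles): joint-space move.
- r.command_gripper(opening, force=None): finger opening in mm; force is the grip in N (None keeps the last); returns when the fingers have stopped.
- r.sleep(seconds).
- r.ik(position, orientation): joint angles nearest the present ones, or None.
- r.observe(): the state.
- r.capture(name): name is "scene" or "top" or "wrist"; returns a dict with "img" (480x640x3 uint8, red, green, blue), "intrinsics" (3x3 intrinsics, pixels), "R" (3x3) and "t" (3): a world point X has camera coordinates R X + t. Camera axes: x right, y down, z forward; pixel columns grow to the right and rows downward; lengths in mm; the calibration is good to about 2 mm. A picture is of the moment at which its call begins. There is no depth.
A pose or a line that the arm cannot do raises r.MotionError and nothing moves.
- r.hand_in(): hands the job in; it is judged then, once.
The state is a dict: "time_s": time; "joint_pos": joint angles; "qd": joint speeds; "joint_efforts": joint torques, N m; "tool_pos": TCP position; "tcp_rot": TCP orientation; "ft_force": force on the tool from outside, world axes, zero at the start; "torque": the same for the moment, N m; "width": finger opening in mm; "finger_force": force on a finger pad.
Only numpy, scipy, OpenCV 4.12 (cv2) and the standard library are available. Lean on these libraries where they do the work, as an engineer would, in place of code of your own. Each camera call takes 0.05 s, during which the arm holds its last target. There are 200 camera calls.

## Task

The model's wooden display base lies underside up on the worktop. With the fingertips, push the loose steel ballast disc across the wood until it drops flat into its round recess, then push the brass keeper by its red pin round to its stop, so that it lies over the disc. Only push: do not grip or lift the disc, and leave the things standing around alone.

Things in the scene. Friction and masses are not known exactly. Their poses are not given: they have to be found in the camera images.
- display_base: dark wooden block 200 x 120 x 22 mm (x, y, z), fixed to the worktop, underside of the display base facing up; plain flat deck at z = 22 mm with flush brass screws in the corners. Origin at the centre of its lower face, on the worktop; x along its length toward the recess end, z up
- recess (a point): centre of the floor of the round recess in the base: 55 mm diameter, 9 mm deep, so the deck is 9 mm above this point; it lies at x = +30 mm, y = 0 of the base. Axes as the base
- ballast_disc: loose bright steel disc, 50 mm diameter, 9 mm thick, about 0.13 kg, lying on the deck at the end away from the recess. Origin at the centre of its underside, z up. In the recess its top is flush with the deck
- keeper (a joint): angle of the brass swivel keeper on the base, rad: 0 = shut against its stop, pointing from the pivot toward the base's -x, over the recess; it grows counter-clockwise from above, to 2.0; near 1.5 it points to the base's -y, clear of the recess. It starts open between 1.2 and 1.8. Light friction (about 0.03 N m, 1 N at the pin); it stays where it is left
- keeper_pivot (a point): pivot axis of the keeper, at deck height, at x = +72 mm, y = 0 of the base. Axes as the base. The keeper's flat bar is 11 mm wide, its underside 3 mm and its top 7 mm above the deck; the pivot screw reaches 10 mm above the deck. A steel stop pin 4 mm thick stands 9 mm high beside it, 11 mm toward -x and 8 mm toward +y of the base
- keeper_pin (a point): centre of the top of the upright red push pin on the free end of the keeper: 8 mm diameter, 15 mm tall above the bar, its top 22 mm above the deck, 34 mm from the pivot
- paint_jar: paint jar with black cap, 26 mm diameter, 64 mm tall, standing beside the base; origin at the centre of its underside. Bystander
- clamp_clip: small black and orange clamp, 16 x 55 x 18 mm, lying beside the base; origin at the centre of its underside. Bystander
- tape_roll: roll of masking tape, 54 mm diameter, 18 mm high; origin at the centre of its underside. Bystander
- mixing_jar: small grey jar with white lid, 32 mm diameter, 49 mm tall; origin at the centre of its underside. Bystander
- glue_twin: green twin glue pack with two caps, 41 x 75 x 68 mm; origin at the centre of its underside. Bystander
- sand_block: cream sanding block, 45 x 70 x 18 mm; origin at the centre of its underside. Bystander
Mind the look-alikes: they are no part of the job. There is more than one size of the ballast_disc; the job needs the smaller.

How it is judged:
By the outcome, as a careful person would: the job done as asked, in the order asked, and still so for the second after the job is handed in, with the robot touching nothing.
It also fails if it takes over 48 s, if anything falls off the work surface, if the arm or the gripper's body presses on something with over 40 N, if the wrist force passes 120 N, or if a joint passes its speed limit or range.

## Working session

There is one attempt and no reset: what is moved stays moved. The work goes in short steps, each a Python script; the robot and the scene stay as the last script left them, time stands still between calls to the robot, and variables do not carry over. Pictures are saved under pics/ and viewed, at most 10 in all, crops included, and the job is handed in when it is done.

```bash
ls; mkdir -p pics; python3 - <<'E'
from station import r
import cv2
for n in ("scene","top"):
    c=r.capture(n); cv2.imwrite(f"pics/{n}0.png",c["img"][:,:,::-1]); print(n,c["intrinsics"],c["R"],c["t"])
o=r.observe(); print(o["time_s"],o["tool_pos"],o["tcp_rot"],o["width"],r.grip_point_offset)
E
```

```text
pics
scene [[450.25742517   0.         322.41409021]
 [  0.         450.25742517 238.44135678]
 [  0.           0.           1.        ]] [[-0.88708694 -0.46117787  0.01979219]
 [-0.27495505  0.49346976 -0.82515896]
 [ 0.37077821 -0.7374297  -0.56455377]] [ 546.89465772  114.66180738 1012.15225939]
top [[594.98220036   0.         326.39360353]
 [  0.         594.98220036 252.27190727]
 [  0.           0.           1.        ]] [[ 0.02143585 -0.99975609 -0.00531558]
 [-0.99369874 -0.02072031 -0.11015205]
 [ 0.11001504  0.00764328 -0.99390053]] [ 153.47006355  567.97293803 1282.45218619]
0.1 [221.38769129 475.61689223 200.53576117] [-2.28237694e-04  2.16164414e-01  9.76356747e-01 -6.29978009e-04] 91.77061913435423 -18.8
```

View pics/top0.png

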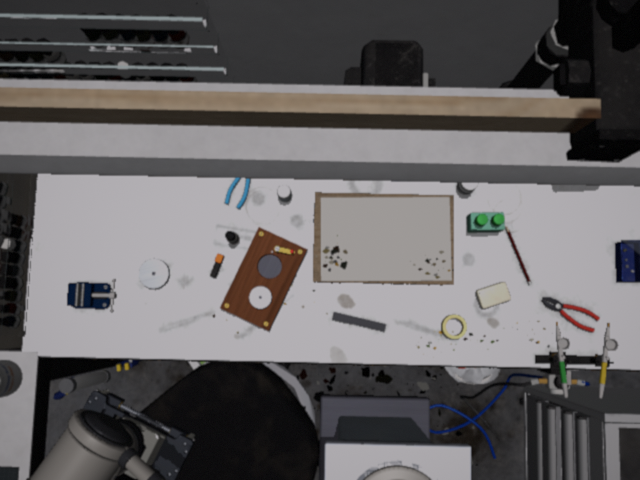

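View pics/scene0.png

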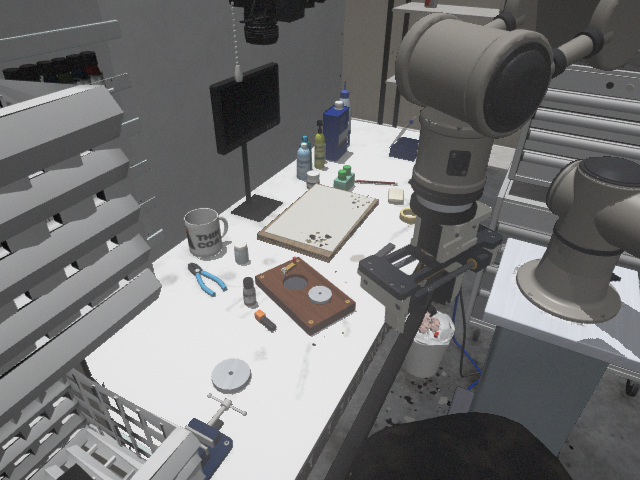

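Top view: candidates for the disc are the bright disc on the wood at about (260,297), and a larger bright disc on the worktop at (154,273). The dark circle at (270,266) is the recess. By description the target is the one on the deck at (260,297). The keeper, with its red pin, is near (283,250). Next I'll locate the base coarsely and take a close wrist view.

```bash
cat > h.py <<'E'
import numpy as np, cv2
from station import r
def ray(c,uv,z):
    """pixel(s) -> world points on plane height z"""
    uv=np.atleast_2d(uv).astype(float); K,R,t=np.array(c["intrinsics"]),np.array(c["R"]),np.array(c["t"])
    d=(R.T@np.linalg.inv(K)@np.c_[uv,np.ones(len(uv))].T).T; o=-R.T@t
    return o+d*((z-o[2])/d[:,2])[:,None]
def proj(c,X):
    p=np.array(c["intrinsics"])@(np.array(c["R"])@np.asarray(X,float)+np.array(c["t"])); return p[:2]/p[2]
def woodrect(c,roi=None):
    hsv=cv2.cvtColor(c["img"],cv2.COLOR_RGB2HSV)
    m=cv2.inRange(hsv,(0,90,25),(14,255,170))
    if roi: k=np.zeros_like(m); x0,y0,x1,y1=roi; k[y0:y1,x0:x1]=255; m&=k
    m=cv2.morphologyEx(m,cv2.MORPH_OPEN,np.ones((3,3)))
    cs=max(cv2.findContours(m,cv2.RETR_EXTERNAL,cv2.CHAIN_APPROX_NONE)[0],key=cv2.contourArea)
    P=ray(c,cs[:,0],22)[:,:2]
    return cv2.minAreaRect(P.astype(np.float32)),m
def q_yaw(a):
    """tool down, tool y axis along world angle a+90deg (tool x along a)"""
    return [0,np.cos(a/2),np.sin(a/2),0]
E
python3 - <<'E'
from h import *
c=r.capture("top"); rc,m=woodrect(c,(200,210,320,345)); print(rc, cv2.boxPoints(rc))
print(ray(c,[[260,297],[154,273],[270,266]],22+9))
w=r.capture("wrist"); print(w["R"],w["t"],w["intrinsics"]); o=r.observe(); print("cam",-np.array(w["R"]).T@w["t"],o["tool_pos"])
E
```

```text
((504.2061767578125, 303.51605224609375), (117.67511749267578, 196.66131591796875), 66.322021484375) [[390.52438 289.1208 ]
 [570.6301  210.14246]
 [617.88794 317.91132]
 [437.78223 396.88965]]
[[462.97530762 308.92177576  31.        ]
 [510.7863307  544.53301499  31.        ]
 [531.63700056 289.15806034  31.        ]]
[[ 0.42231851  0.90644598 -0.00166382]
 [ 0.86737041 -0.40357847  0.29119236]
 [ 0.26327866 -0.12441907 -0.95666308]] [-523.99274131  -37.19505289  390.47188856] [[385.58076307   0.         313.76843196]
 [  0.         385.58076307 240.44519178]
 [  0.           0.           1.        ]]
cam [150.75080519 508.54214103 383.5091214 ] [221.47719859 475.73408374 200.71027729]
```

```bash
python3 - <<'E'
from h import *
a=np.deg2rad(156.3); u=np.array([-np.cos(a),-np.sin(a)])
p=np.array([504,303.5])+85*u
r.movep([*p,225],q_yaw(a)); r.sleep(.2)
c=r.capture("wrist"); cv2.imwrite("pics/w1.png",c["img"][:,:,::-1]); np.save("w1.npy",c,allow_pickle=True)
o=r.observe(); print(o["time_s"],o["tool_pos"],o["tcp_rot"],o["ft_force"])
E
```

```text
1.9833 [581.2654009  270.22834624 225.1652658 ] [3.72825849e-05 2.04647526e-01 9.78835729e-01 6.38826409e-05] [ 0.6960923  -0.05699352  0.96554218]
```

View pics/w1.png

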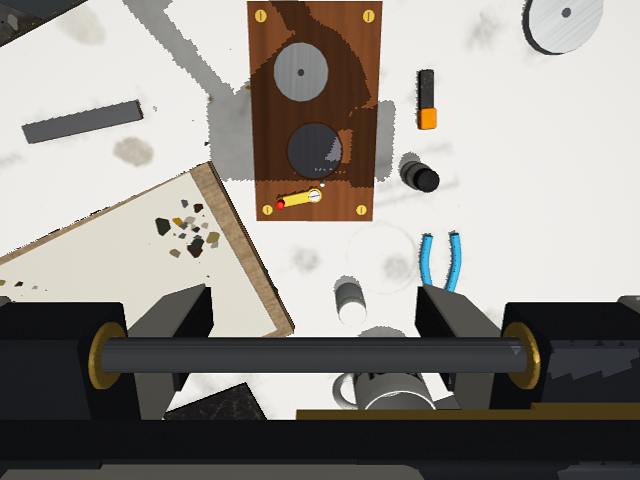

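Wrist view: the loose disc is at (301,72), the recess at (315,150), the keeper pivot at (314,196) and the red pin at (280,205). The deck screws are near (260,16), (369,16), (267,210) and (361,210). The look-alike disc at (566,12) is off the base and larger. I'll measure these precisely and check the disc in a crop.

```bash
cat >> h.py <<'E'
def blob(m,c,z,roi):
    """centroid of the largest blob of mask m in roi -> pixel, world point, contour"""
    x0,y0,x1,y1=roi; k=np.zeros_like(m); k[y0:y1,x0:x1]=m[y0:y1,x0:x1]
    cs=max(cv2.findContours(k,cv2.RETR_EXTERNAL,cv2.CHAIN_APPROX_NONE)[0],key=cv2.contourArea)
    M=cv2.moments(cs); p=[M["m10"]/M["m00"],M["m01"]/M["m00"]]
    return p,ray(c,p,z)[0],cs
E
python3 - <<'E'
from h import *
c=np.load("w1.npy",allow_pickle=True).item(); im=c["img"]; hsv=cv2.cvtColor(im,cv2.COLOR_RGB2HSV)
yel=cv2.inRange(hsv,(18,110,90),(35,255,255))
S=[blob(yel,c,22,(x-12,y-12,x+12,y+12))[1][:2] for x,y in [(260,16),(369,16),(267,210),(361,210)]]
S=np.array(S); print("screws",S.round(1)); ctr=S.mean(0)
d=(S[2]-S[0])+(S[3]-S[1]); th=np.arctan2(d[1],d[0]); print("ctr",ctr,"yaw deg",np.rad2deg(th), [np.linalg.norm(S[i]-S[j]) for i,j in((0,2),(1,3),(0,1),(2,3))])
grey=cv2.inRange(hsv,(0,0,60),(180,60,255))
p,X,cs=blob(grey,c,31,(265,35,340,108))
cir=cv2.minEnclosingCircle(ray(c,cs[:,0],31)[:,:2].astype(np.float32)); print("disc",p,X,cir, cv2.contourArea(ray(c,cs[:,0],31)[:,:2].astype(np.float32)))
red=cv2.inRange(hsv,(0,150,90),(6,255,255))|cv2.inRange(hsv,(174,150,90),(180,255,255))
p,P,cs=blob(red,c,44,(268,192,295,218)); print("pin",p,P,len(cs))
u=np.array([np.cos(th),np.sin(th)]); v=np.array([-u[1],u[0]])
rec=ctr+30*u; piv=ctr+72*u
for n,q,z in(("rec",rec,22),("piv",piv,32)): print(n,q,proj(c,[*q,z]))
L=lambda q:[(q-ctr)@u,(q-ctr)@v]
print("disc in base",L(X[:2]),L(np.array(cir[0])),"pin",L(P[:2])); w=P[:2]-piv; print("theta",np.arctan2(-w@v,-w@u),np.linalg.norm(w))
np.savez("m.npz",ctr=ctr,u=u,v=v,disc=X[:2],pin=P[:2])
big=cv2.resize(im[0:230,230:400],None,fx=2.6,fy=2.6,interpolation=cv2.INTER_CUBIC)
cv2.imwrite("pics/crop1.png",big[:,:,::-1])
# second opinion, top view
t=r.capture("top"); print("top: disc px",proj(t,[*X[:2],31]),"rec",proj(t,[*rec,22]),woodrect(t,(200,210,320,345))[0])
E
```

```text
screws [[406.8 294.4]
 [445.5 382.2]
 [567.9 223.9]
 [606.4 311.6]]
ctr [506.62982041 303.02461075] yaw deg -23.657158539762477 [np.float64(175.88798690189128), np.float64(175.74294755722818), np.float64(95.92815158686787), np.float64(95.71905467906603)]
disc [300.59417658530026, 71.61542599690672] [464.15210839 308.08641193  31.        ] ((464.73406982421875, 307.87005615234375), 24.917455673217773) 1861.1938453596085
pin [279.62551440329213, 205.08230452674894] [565.49120658 240.96868937  44.        ] 21
rec [534.10870691 290.98672072] [314.25732987 151.44319146]
piv [572.57914802 274.13367468] [314.2200104  195.82216605]
disc in base [np.float64(-40.93912111416076), np.float64(-12.408312195901916)] [np.float64(-40.31925047431729), np.float64(-12.372966464675908)] pin [np.float64(78.81559025011425), np.float64(-33.222024231661834)]
theta 1.7731415267078963 33.913937614299236
top: disc px [260.3985151  296.47054521] rec [269.61621631 265.22760367] ((514.3670043945312, 300.0401611328125), (116.98461151123047, 123.96554565429688), 65.46066284179688)
```

View pics/crop1.png

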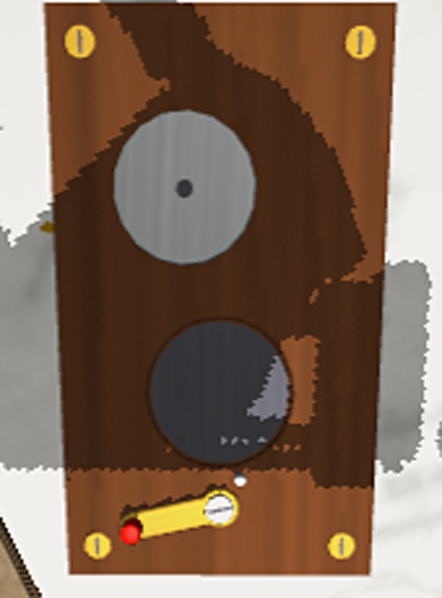

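The crop confirms it: the disc radius measures 24.9 mm, so it is the small one. The recess is empty and the keeper is open at θ≈1.77. I'll do a two-finger cradle push with the tips 30 mm apart.

```bash
python3 - <<'E'
from h import *
m=np.load("m.npz"); ctr,u,v,disc=m["ctr"],m["u"],m["v"],m["disc"]
disc=ctr-40.6*u-12.4*v; rec=ctr+30*u
d=rec-disc; L=np.linalg.norm(d); d/=L; a=np.arctan2(-d[1],-d[0]); q=q_yaw(a)
P=lambda c,back,z:[*(c-back*d),z]
r.command_gripper(30)
r.movep(P(disc,41,90),q); r.servo_line(P(disc,41,25.5),v=80)
print(r.observe()["tool_pos"],r.observe()["width"],r.observe()["ft_force"])
for b in np.arange(10,L-3,10):          # push, pausing only to read the force
    r.servo_line(P(disc+b*d,29.5,25.5),v=40); o=r.observe(); print(round(b),o["ft_force"].round(1) if hasattr(o["ft_force"],"round") else o["ft_force"])
r.servo_line(P(rec,33,25.5),v=25); r.sleep(.1)
c=r.capture("wrist"); cv2.imwrite("pics/w2.png",c["img"][:,:,::-1]); np.save("w2.npy",c,allow_pickle=True)
t=r.capture("scene"); cv2.imwrite("pics/s2.png",cv2.resize(t["img"][230:350,220:380],None,fx=4,fy=4)[:,:,::-1])
o=r.observe(); print(o["time_s"],o["tool_pos"],o["ft_force"],o["width"])
np.savez("p.npz",d=d,a=a,rec=rec)
E
```

```text
[425.04006898 317.88533455  25.92620956] 30.148215546093102 [0.13604405 1.07027089 0.05737269]
10 [0.4 0.5 0.2]
20 [-0.5  0.4  0.2]
30 [-0.5 -0.2  1. ]
40 [-0.4 -0.4 -0.2]
50 [ 0.4 -0.1  0.4]
60 [ 0.7  0.4 -0.2]
8.3083 [501.90905669 298.82181192  25.47757985] [0.10026785 0.85353397 0.99331384] 29.758858318465634
```

View pics/w2.png

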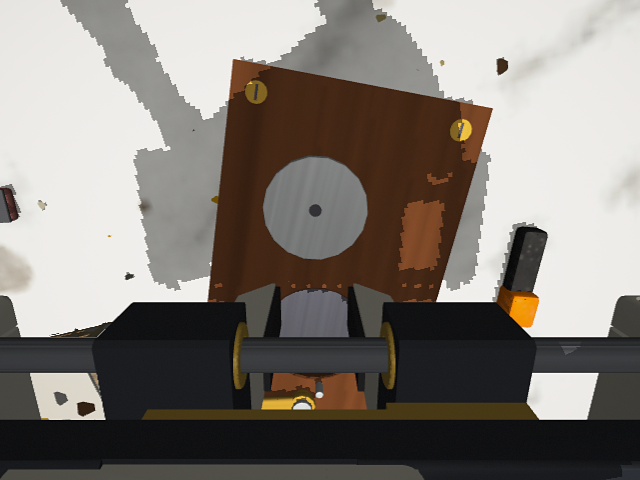

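View pics/s2.png

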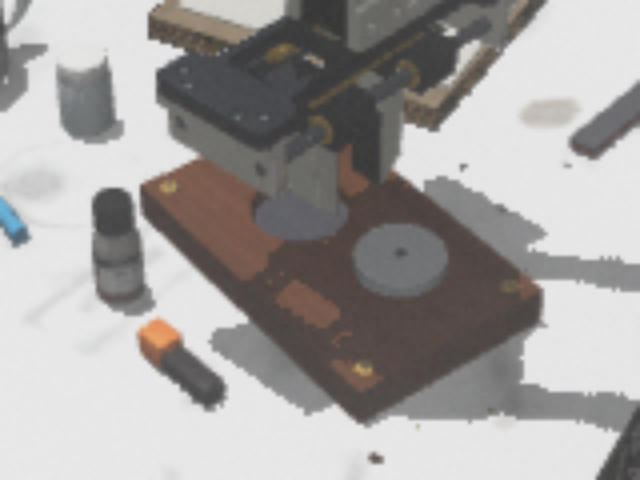

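```bash
python3 - <<'E'
from h import *
m=np.load("m.npz"); c=np.load("w2.npy",allow_pickle=True).item(); hsv=cv2.cvtColor(c["img"],cv2.COLOR_RGB2HSV)
p,X,cs=blob(cv2.inRange(hsv,(0,0,60),(180,60,255)),c,31,(255,148,376,268)); W=ray(c,cs[:,0],31)[:,:2].astype(np.float32)
print(p,X,cv2.minEnclosingCircle(W)); e=X[:2]-m["ctr"]; print("base frame",e@m["u"],e@m["v"]); e=r.observe()["tool_pos"][:2]-m["ctr"]; print("tcp in base",e@m["u"],e@m["v"])
S=[blob(cv2.inRange(hsv,(18,110,60),(35,255,255)),c,22,(x-14,y-14,x+14,y+14))[1][:2] for x,y in [(256,92),(461,130)]]; print(S)
print("TCP px",proj(c,r.observe()["tool_pos"]))
E
```

```text
[314.94877461227577, 207.2832626570308] [462.80556779 308.36995888  31.        ] ((463.7979431152344, 308.2200012207031), 24.894947052001953)
base frame -42.28627922455696 -12.68891063012514
tcp in base -2.6376166725830084 -5.743875552035973
[array([406.53994448, 294.48563568]), array([445.01608188, 382.26268581])]
TCP px [314.83696172 282.12614736]
```

The pictures show the disc unmoved at (315,207), with the fingers now past it, so the tips travelled over it without contact. I'll probe down gently to find the true height of the tips over the deck.

```bash
python3 - <<'E'
from h import *
o=r.observe(); p=np.array(o["tool_pos"]); f0=np.mean([r.observe()["ft_force"][2] for _ in range(5)])
for z in np.arange(24.5,13,-1):
    r.servo_line([p[0],p[1],z],v=15); r.sleep(.05); o=r.observe(); print(z,round(o["tool_pos"][2],2),np.round(o["ft_force"],1))
    if o["ft_force"][2]-f0>4: break
print(o["time_s"])
E
```

```text
24.5 24.45 [ 0.5 -0.1  0. ]
23.5 23.48 [ 0.3 -0.3  0.4]
22.5 22.42 [-0.   0.1  0.4]
21.5 21.46 [ 0.5 -0.5 -0.3]
20.5 20.46 [-1.   0.4 -0.1]
19.5 19.46 [0.5 0.4 0.3]
18.5 18.44 [0.5 0.1 0.6]
17.5 17.45 [0.2 0.8 0.2]
16.5 16.46 [-0.  -1.  -0.4]
15.5 15.45 [ 0.1 -0.3 -0.3]
14.5 14.46 [ 0.9  0.1 -0.2]
13.5 13.47 [-0.4  0.1  0.2]
11.9083
```

```bash
python3 - <<'E'
from h import *
c=r.capture("wrist"); t=r.capture("scene"); tp=np.array(r.observe()["tool_pos"])
A=cv2.resize(c["img"][230:430,200:430],None,fx=2,fy=2,interpolation=cv2.INTER_CUBIC)[:400]; B=cv2.resize(t["img"][240:300,265:318],None,fx=6.5,fy=6.67,interpolation=cv2.INTER_CUBIC)[:400]
B=cv2.resize(B,(340,400)); cv2.imwrite("pics/ab.png",np.hstack([A,B])[:,:,::-1])
print("wrist tcp px",proj(c,tp),"scene tcp px",proj(t,tp),"scene +10mm",proj(t,tp+[0,0,10]),tp,c["t"],t["t"])
E
```

```text
wrist tcp px [314.7920891  282.27826923] scene tcp px [305.75919185 290.85763685] scene +10mm [305.7541017  287.31279487] [501.91939988 298.8131098   13.52391522] [-408.70304627 -381.34627643   89.50671082] [ 546.89465772  114.66180738 1012.15225939]
```

View pics/ab.png

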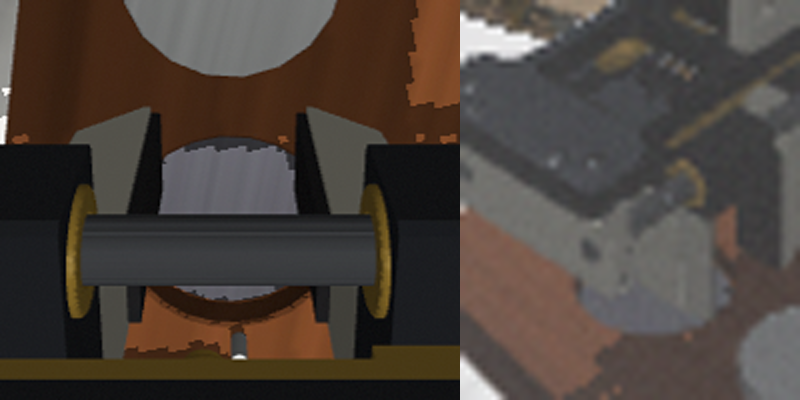

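```bash
python3 - <<'E'
from h import *
c=r.capture("wrist"); t=r.capture("scene"); tp=np.array(r.observe()["tool_pos"]); a=float(np.load("p.npz")["a"])
X=np.array([np.cos(a),np.sin(a),0]); Y=np.array([np.sin(a),-np.cos(a),0])
for z in (13.5,22,30,40):
  for s in (-1,1):
    for nm,x in(("near",9.5),("far",-9.5)):
      for y in (15,):
        P=tp+X*x+Y*s*y; P[2]=z; w=(proj(c,P)-[200,230])*2; k=(proj(t,P)-[265,240])*[6.42,6.67]+[460,0]; print(z,s,nm,w.round(),k.round(), "world",P.round())
E
```

```text
13.5 -1 near [170.  69.] [773. 330.] world [489. 287.  14.]
13.5 -1 far [172. 138.] [731. 304.] world [508. 282.  14.]
13.5 1 near [289.  69.] [712. 376.] world [496. 316.  14.]
13.5 1 far [287. 138.] [670. 349.] world [515. 311.  14.]
22 -1 near [168.  82.] [773. 310.] world [489. 287.  22.]
22 -1 far [169. 153.] [731. 284.] world [508. 282.  22.]
22 1 near [292.  82.] [712. 355.] world [496. 316.  22.]
22 1 far [290. 153.] [670. 329.] world [515. 311.  22.]
30 -1 near [165.  94.] [773. 291.] world [489. 287.  30.]
30 -1 far [167. 168.] [731. 265.] world [508. 282.  30.]
30 1 near [294.  94.] [712. 336.] world [496. 316.  30.]
30 1 far [292. 168.] [670. 310.] world [515. 311.  30.]
40 -1 near [162. 112.] [773. 267.] world [489. 287.  40.]
40 -1 far [164. 189.] [731. 241.] world [508. 282.  40.]
40 1 near [298. 112.] [712. 312.] world [496. 316.  40.]
40 1 far [296. 189.] [669. 286.] world [515. 311.  40.]
```

Both views put the real tip corners about 25 mm higher than the reported TCP: wrist crop (159,113)/(298,113) and scene crop (715,320) give z≈38 to 40, against a reported 13.5. The fingers are effectively about 25 mm shorter than the TCP setting. I'll check jar clearance, then probe down to get the offset exactly.

```bash
python3 - <<'E'
from h import *
m=np.load("m.npz"); ctr,u,v=m["ctr"],m["u"],m["v"]; a=float(np.load("p.npz")["a"]); X=np.array([np.cos(a),np.sin(a)]); Y=np.array([np.sin(a),-np.cos(a)])
c=np.load("w1.npy",allow_pickle=True).item(); tp=np.array(r.observe()["tool_pos"])
for px,z in(([427,180],64),([409,165],0),([348,290],0),([352,312],49)):
    J=ray(c,px,z)[0,:2]; print(px,"base",((J-ctr)@u).round(1),((J-ctr)@v).round(1),"tool",((J-tp[:2])@X).round(1),((J-tp[:2])@Y).round(1))
f0=np.mean([r.observe()["ft_force"][2] for _ in range(8)])
for z in np.arange(12,-8,-1.):
    if z>4: 
        if z%3: continue
    r.servo_line([tp[0],tp[1],z],v=20); r.sleep(.05); o=r.observe(); f=o["ft_force"][2]-f0
    if f>3: break
print(z,o["tool_pos"],np.round(o["ft_force"],1),f)
r.servo_line([tp[0],tp[1],z+3],v=30); print(r.observe()["time_s"])
E
```

```text
[427, 180] base 51.9 100.4 tool -72.0 95.1
[409, 165] base 45.3 98.9 tool -65.3 94.8
[348, 290] base 187.3 39.0 tool -194.8 11.2
[352, 312] base 189.9 39.1 tool -197.4 10.8
-4.0 [501.99744278 298.91431902  -3.31890617] [-1.  -0.9  4.9] 4.241929928489663
16.0583
```

The deck contacts at a reported z of −3.2, so the tip offset is 25.2 mm. The jar stays clear of the gripper body. Now I'll redo the push at the corrected height.

```bash
python3 - <<'E'
from h import *
m=np.load("m.npz"); ctr,u,v=m["ctr"],m["u"],m["v"]; OFF=25.2
disc=ctr-41.3*u-12.5*v; rec=ctr+30*u
d=rec-disc; L=np.linalg.norm(d); d/=L; a=np.arctan2(-d[1],-d[0]); q=q_yaw(a); Z=26-OFF
P=lambda c,back,z=Z:[*(c-back*d),z]
p=r.observe()["tool_pos"]; r.servo_line([p[0],p[1],30],v=120)
r.movep(P(disc,42,30),q); r.servo_line(P(disc,42),v=60)
print(r.observe()["ft_force"])
for b in (20,40,55):
    r.servo_line(P(disc+b*d,29.5),v=40); o=r.observe(); print(b,np.round(o["ft_force"],1))
r.servo_line(P(rec,32.5),v=20); r.sleep(.15)
c=r.capture("wrist"); cv2.imwrite("pics/w3.png",c["img"][:,:,::-1]); np.save("w3.npy",c,allow_pickle=True)
o=r.observe(); print(o["time_s"],o["tool_pos"],np.round(o["ft_force"],1))
np.savez("p.npz",d=d,a=a,rec=rec)
E
```

```text
[-0.03206334 -0.65117921  0.65543653]
20 [-0.2  0.4  0.1]
40 [ 0.1 -0.  -0.3]
55 [ 0.1  0.4 -0.8]
20.7333 [502.49260577 298.72694116   0.82965828] [-0.9 -0.2 -0.5]
```

View pics/w3.png

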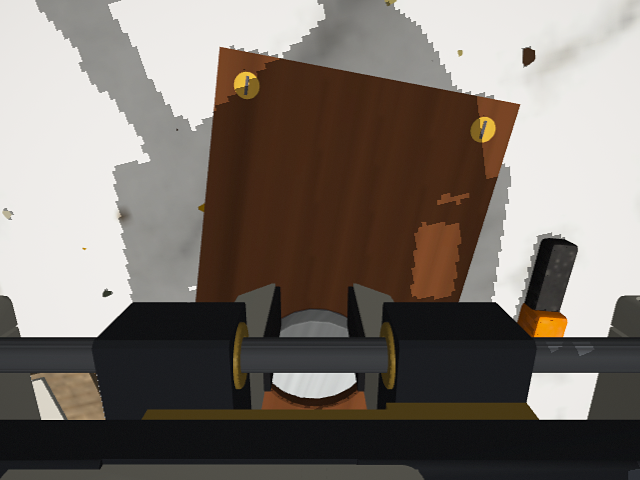

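The disc is now ahead of the fingers at about (315,350), with a dark sliver of recess at its far rim (315,400). I'll push the last few millimetres slowly, then back off and look.

```bash
python3 - <<'E'
from h import *
m=np.load("m.npz"); ctr,u,v=m["ctr"],m["u"],m["v"]; p=np.load("p.npz"); d,a,rec=p["d"],float(p["a"]),p["rec"]; Z=.8
P=lambda back,z=Z:[*(rec-back*d),z]
for b in (31,29.5): r.servo_line(P(b),v=10); r.sleep(.1); print(np.round(r.observe()["ft_force"],1))
r.servo_line(P(45),v=80); r.servo_line(P(45,40),v=120)
p=ctr+85*u; a=np.deg2rad(156.3)
r.movep([*(ctr+100*u),140],q_yaw(a)); r.sleep(.1)
c=r.capture("wrist"); np.save("w4.npy",c,allow_pickle=True); cv2.imwrite("pics/w4.png",c["img"][:,:,::-1]); print(r.observe()["time_s"])
hsv=cv2.cvtColor(c["img"],cv2.COLOR_RGB2HSV)
for z in (22,31):
    q=proj(c,[*rec,z]); x,y=q.astype(int)
    b,X,cs=blob(cv2.inRange(hsv,(0,0,60),(180,60,255)),c,z,(x-60,max(y-60,0),x+60,y+60)); e=X[:2]-ctr
    print(z,q,b,"base",e@u,e@v,cv2.minEnclosingCircle(ray(c,cs[:,0],z)[:,:2].astype(np.float32)))
E
```

```text
[-0.4  0.  -0.6]
[-0.2 -0.9 -0.2]
23.1583
22 [315.62859166 137.99113146] [314.729853742472, 134.96047223018832] base 27.809741606431658 -0.6761767831845504 ((532.233642578125, 290.9759216308594), 25.192052841186523)
31 [315.64215652 138.40059244] [314.729853742472, 134.96047223018832] base 27.58795774489496 -0.6662337715987354 ((532.0224609375, 291.08221435546875), 24.433082580566406)
```

View pics/w4.png

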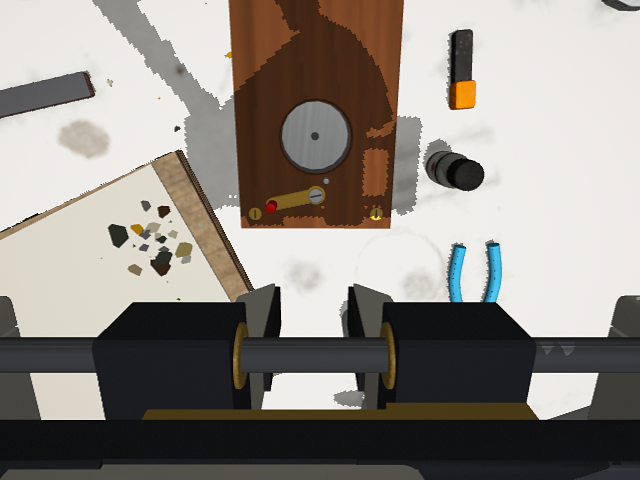

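The disc is in the recess: its centre is at (315,135) with a dark ring at the +x rim. The apparent radius is 25.2 mm at deck height, which matches lying flush. Next is the keeper, with fingers closed and a fixed attitude, following the arc.

```bash
python3 - <<'E'
from h import *
m=np.load("m.npz"); ctr,u,v=m["ctr"],m["u"],m["v"]
W=lambda b:ctr+b[0]*u+b[1]*v
s=r.capture("scene"); J=ray(s,[205,256],0)[0,:2]; print("mug base",(J-ctr)@u,(J-ctr)@v)
n=np.array([np.cos(np.deg2rad(141)),np.sin(np.deg2rad(141))]); nw=n[0]*u+n[1]*v; a=np.arctan2(nw[1],nw[0]); q=q_yaw(a)
pin=lambda th:np.array([72-34*np.cos(th),-34*np.sin(th)])
T=lambda th,back,z=10.3:[*W(pin(th)-back*n),z]
r.command_gripper(0,5)
r.movep(T(1.78,23,60),q); r.servo_line(T(1.78,23),v=80); print(np.round(r.observe()["ft_force"],1))
f0=np.mean([r.observe()["ft_force"] for _ in range(6)],0)
r.servo_line(T(1.78,14),v=40)
for th in (1.5,1.2,.9,.6,.35,.15,0.05):
    r.servo_line(T(th,13.5),v=50); o=r.observe(); print(th,np.round(np.array(o["ft_force"])-f0,1))
for k in range(12):
    x=T(0,13.5); e=W(pin(0)-13.5*n+np.array([0,k*.5])); r.servo_line([*e,10.3],v=15); r.sleep(.05)
    f=np.array(r.observe()["ft_force"])-f0; fy=f[:2]@v
    if fy<-5: break
print("end",k,np.round(f,1),fy,r.observe()["time_s"])
E
```

```text
mug base 259.880602386657 100.87458397642725
[-0.5 -0.3  1.1]
1.5 [ 0.6  0.4 -1.3]
1.2 [ 0.5  0.8 -1.2]
0.9 [ 1.2 -0.5 -1.3]
0.6 [ 2.1 -0.6 -1.6]
0.35 [ 0.9  0.1 -1. ]
0.15 [ 0.3  0.5 -1.1]
0.05 [-1.2 -0.  -1.6]
end 4 [-2.1 -5.2 -0.9] -5.617641771831347 29.4333
```

The stop was felt at 5.6 N. I'll retreat clear and check.

```bash
python3 - <<'E'
from h import *
m=np.load("m.npz"); ctr,u,v=m["ctr"],m["u"],m["v"]
n=np.array([np.cos(np.deg2rad(141)),np.sin(np.deg2rad(141))]); nw=n[0]*u+n[1]*v
p=np.array(r.observe()["tool_pos"]); e=p[:2]-12*nw
r.servo_line([*e,10.3],v=60); r.servo_line([*e,80],v=150)
r.movep([*(ctr+100*u),140],q_yaw(np.deg2rad(156.3))); r.sleep(.1)
c=r.capture("wrist"); cv2.imwrite("pics/w5.png",cv2.resize(c["img"][40:280,180:500],None,fx=2,fy=2)[:,:,::-1])
hsv=cv2.cvtColor(c["img"],cv2.COLOR_RGB2HSV); red=cv2.inRange(hsv,(0,150,60),(6,255,255))|cv2.inRange(hsv,(174,150,60),(180,255,255))
x,y=proj(c,[*(ctr+38*u),44]).astype(int); _,P,cs=blob(red,c,44,(x-30,y-30,x+30,y+30)); w=P[:2]-ctr-72*u
print("theta",np.arctan2(-w@v,-w@u),np.linalg.norm(w),r.observe()["time_s"])
E
```

```text
theta 0.0005621993106821868 34.358514276876214 31.275
```

View pics/w5.png

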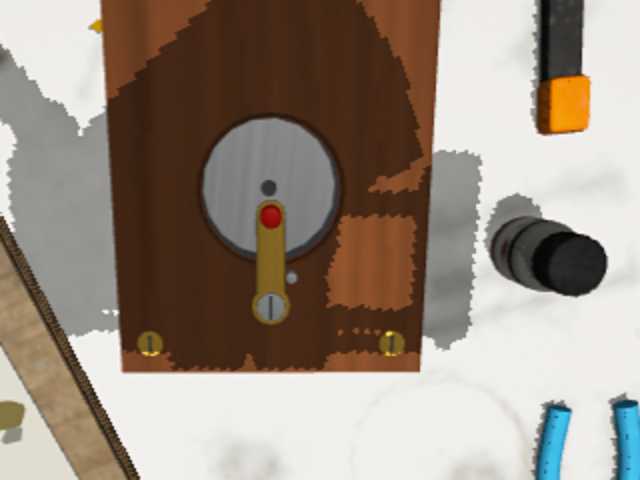

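The keeper lies over the seated disc against its stop (crop pixels: pin (270,216), pivot (270,307), θ≈0.00). The disc sits flush inside the dark ring, and the jar and clamp in view stand where they were.

```bash
python3 -c "
from station import r
print(r.hand_in())"
```

```text
the job is handed in; nothing more can be done
None
```

The small ballast disc lies flush in its recess, the keeper is shut over it against its stop (θ≈0.00 rad), and the job was handed in at about 31 s. The first push passed over the disc because the real fingertips sit about 25 mm above the reported TCP, so I probed the deck with about 4 N and pushed again.

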